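# Clear the blood-bank bench: sort pots, droppers and cup into their trays

## Robot

A 6-joint arm with a two-finger parallel gripper is mounted at the origin on the work surface. World frame = base frame: x ahead of the robot, y to its left, z up, the work surface at z = 0. Lengths are in m, angles in rad, forces in N, time in s.
With the tool pointing down it reaches from about 0.325 to 0.75 m from the base axis. Payload 7.6 kg.
Tool frame: the origin (TCP) lies midway between the tips of the shut fingers; the grasp point (between the pads) lies 19 mm behind it; y points along the fingers, z is the direction in which the jaws open and shut, and the axes are right-handed (so a half turn about y gives the same grasp; the last joint's range is limited). The gripper opens to 85 mm and grips with 20 to 120 N. Pads are 22 mm wide; open, the fingers measure 114 mm over their backs; the gripper's body (76 mm by 85 mm) begins 54 mm behind the grasp point. The pads swing forward as they close: fully open they stand 13 mm farther back than shut.
Start: joints at [-1.349, 0.052, 1.401, -0, 1.689, -0.07], TCP at [0.151, -0.503, 0.231] pointing down, gripper open.
Joint ranges: [-2.9, 2.9], [-0.91, 2.17], [0.12, 2.37], [-1.06, 4.2], [0.26, 2.73], [-2.93, 2.93]. Speed limits (rad/s): [2.57, 2.57, 3.01, 3.14, 3.14, 3.14].

## Interface

Orientations are given as a unit quaternion [w, x, y, z].
In Python, from plant import env gives the robot as it stands. The module is installed in compiled form; this text tells all that it offers.
- The arm moves only by the tool jog_arm, never from a script. Its argument "deltas" is text: rows parted by semicolons, each of 7 numbers parted by spaces: the shift along the world's x, y, z in cm, then the turn, a rotation vector about the world's x, y, z in degrees, then the closure, from 0 (fully open) to 1 (shut). A call has 1 to 20 rows; each row is the pose to reach, as a shift and turn from the pose measured when the call began; what a row does not reach only later rows make up. A row lasts 1/10 s, in which the tool goes at most 50 mm and 8.59 degrees, less where a joint would pass 70% of its speed; a pose out of reach is approached as far as the arm can. A call with a gripper value outside its range is refused whole. The fingers move at their own pace and stop on an object; the grip force is fixed at half the most. Time passes only in rows, so rows that repeat a pose let the fingers close. It gives the time, the measured TCP pose, the force and the opening at its end, in the units of the state.
- env.state(): the state, without advancing time (a new reading comes with each control period).
- env.get_image(name): name is "side" or "top" or "wrist"; returns the picture (400x640x3 uint8, blue, green, red); there is no depth.
- env.camera_info(name): a dict with "K" (3x3 intrinsics, pixels), "origin" and "rotation" of the camera in the world. Camera axes: x right, y up, looking along -z (the intrinsics and any distortion apply to the point x, -y, -z); pixel columns grow to the right and rows downward; lengths in m; the calibration is good to about 2 mm. The wrist camera is an equidistant fisheye: a pixel r from the principal point sees the ray r / f radians off the axis. A picture is of the moment at which its call begins: read the wrist's pose just before it. camera_info takes no time and is no camera call; for the wrist camera it gives the pose at the moment of the call.
- env.sign_off(): hands the job in, once; it reports no verdict.
Trained networks look in the newest picture that a camera, given by its name, has taken for a name from the list of things; names that differ only in an ending like _2 or _b are one class to them, and where a whole thing is asked for, a point or a joint stands for the part that bears it (a point fixed in the world has none). Each returns a list of dicts, best first, with "score" (0 to 1); they miss things now and then, are a little off and sometimes report something else, mostly with a low value. They report only what shows in the picture. A call takes as long as a camera call. They do not tell look-alikes from the thing itself.
- env.search_frame(label, camera): "box" ([left, top, right, bottom] in pixels, round what is visible of it).
- env.pinpoint(label, camera): "point" ([column, row] in pixels: a listed point, or the origin of a listed thing).
The state is a dict: "t": time; "joint_pos": joint angles; "dq": joint speeds; "joint_efforts": joint torques, N m; "ee_pos": TCP position; "orientation": TCP orientation; "contact_force": force on the tool from outside, world axes, zero at the start; "ft_torque": the same for the moment, N m; "gripper_width": finger opening in m.
Only numpy, scipy, OpenCV 4.12 (cv2) and the standard library are available. Lean on these libraries where they do the work, as an engineer would, in place of code of your own. Each camera call takes 0.05 s, during which the arm holds its last target. There are 200 camera calls.

## Task

Sort the five items left on the bench: stand the two yellow-capped specimen pots in the yellow tray and the two blue-capped dropper bottles in the blue tray, one to a bay, and the steel centrifuge cup in either bay of the grey tray. Set each one down upright on the tray's floor without dropping it. Leave the green-capped bottle and the white beaker standing where they are.

Things in the scene. Friction and masses are not known exactly. Their poses are not given: they have to be found in the camera images.
- pot_1_mid (a point): Specimen pot: upright white cylinder with a paper label and a bright yellow screw cap, 42 mm in diameter all the way up, 68 mm tall, about 60 g. The point is its centre, 34 mm above its underside; z is its upright axis. There are two such pots, alike.
- pot_2_mid (a point): Specimen pot: upright white cylinder with a paper label and a bright yellow screw cap, 42 mm in diameter all the way up, 68 mm tall, about 60 g. The point is its centre, 34 mm above its underside; z is its upright axis. There are two such pots, alike.
- dropper_1_mid (a point): Reagent dropper bottle: upright amber glass cylinder 32 mm in diameter and 54 mm high with a paper label, topped by a blue cap 26 mm in diameter; 76 mm tall in all, about 50 g. The point is on its axis half-way up, 38 mm above its underside (on the amber body, below the cap). There are two such bottles, alike.
- dropper_2_mid (a point): Reagent dropper bottle: upright amber glass cylinder 32 mm in diameter and 54 mm high with a paper label, topped by a blue cap 26 mm in diameter; 76 mm tall in all, about 50 g. The point is on its axis half-way up, 38 mm above its underside (on the amber body, below the cap). There are two such bottles, alike.
- cup_mid (a point): Centrifuge cup: upright straight bare-steel cup, open at the top, closed at the bottom, 38 mm outside diameter (39 mm at the rim), 70 mm tall, wall 3 mm, about 110 g. The point is its centre, 35 mm above its underside.
- yellow_tray: Yellow tray fixed to the bench: 78 mm along its x, 146 mm along its y, walls 4 mm thick, 16 mm high, floor 4 mm thick. A divider at y = 0 (4 mm thick, up to 16 mm) makes two bays, each 70 mm (x) by 67 mm (y) inside, centred at y = +35.5 and -35.5 mm. Origin: centre of its underside, on the bench; z up. Turned up to 0.3 rad. For the yellow-capped pots.
- blue_tray: Blue tray fixed to the bench: 78 mm along its x, 146 mm along its y, walls 4 mm thick, 16 mm high, floor 4 mm thick. A divider at y = 0 (4 mm thick, up to 16 mm) makes two bays, each 70 mm (x) by 67 mm (y) inside, centred at y = +35.5 and -35.5 mm. Origin: centre of its underside, on the bench; z up. Turned up to 0.3 rad. For the blue-capped bottles.
- grey_tray: Grey tray fixed to the bench: 78 mm along its x, 146 mm along its y, walls 4 mm thick, 16 mm high, floor 4 mm thick. A divider at y = 0 (4 mm thick, up to 16 mm) makes two bays, each 70 mm (x) by 67 mm (y) inside, centred at y = +35.5 and -35.5 mm. Origin: centre of its underside, on the bench; z up. Turned up to 0.3 rad. For the steel cup, either bay.
- buffer_mid (a point): Green-capped bottle standing among the items: same shape and size as the dropper bottles but with a green cap. It stays where it is. The point is on its axis, 38 mm above its underside.
- beaker_mid (a point): White plastic beaker, open at the top, 64 mm across the rim and 85 mm tall, standing at the left of the work area. It stays where it is. The point is on its axis, 42.5 mm above its underside.
Things that resemble listed ones, but are neither listed nor needed, are in the scene too. Of the things shaped like the yellow_tray, the yellow one is meant.

How it is judged:
By the outcome, as a careful person would: the job done as asked, in the order asked, and still so for the second after the job is handed in, with the robot touching nothing.
It also fails if it takes over 144 s, if anything falls off the work surface, if the arm or the gripper's body presses on something with over 40 N, if the wrist force passes 120 N, or if a joint passes its speed limit or range.

## Working session

There is one attempt and no reset: what is moved stays moved. The work goes in short steps, Python scripts to look and compute and a tool call to move; the robot and the scene stay as the last step left them, time stands still between calls to the robot, and variables do not carry over. Pictures are saved under pics/ and viewed, about 12 in all and at most 16, crops included, and the job is handed in when it is done.

Besides the shell and the picture viewer there is one more tool, called by a JSON object that holds its "api" and its "payload". jog_arm: Moves the arm, as the interface text tells. Its arguments: {"type":"object","properties":{"deltas":{"type":"string"}},"required":["deltas"]}

```bash
mkdir -p pics; python3 - <<'E'
from plant import env
import cv2
print(env.state())
for n in("top","side"):
    cv2.imwrite(f"pics/{n}0.png",env.get_image(n)); i=env.camera_info(n); print(n,i)
    for l in ["pot_1_mid","dropper_1_mid","cup_mid","yellow_tray","blue_tray","grey_tray","buffer_mid","beaker_mid"]:
        print(l,[(round(d["score"],2),[round(v) for v in d["point"]]) for d in env.pinpoint(l,n)])
E
```

```text
{'t': 0.0, 'joint_pos': array([-1.34928833e+00,  5.28003036e-02,  1.40177159e+00,  3.59410560e-05,
        1.68856906e+00, -7.03177870e-02]), 'dq': array([-0.0008494 , -0.00089778, -0.0003455 , -0.00062671, -0.00131742,
        0.00054736]), 'joint_efforts': array([ 1.26256040e-03, -3.81664109e+01, -3.60183513e+01,  1.78972541e-04,
        6.26016539e-03, -7.83052343e-06]), 'ee_pos': array([ 0.15099818, -0.50249595,  0.23046784]), 'orientation': array([ 0.10278295, -0.10284047,  0.70013914, -0.69904555]), 'contact_force': array([ 0.52130949,  0.18971216, -0.13195549]), 'ft_torque': array([ 0.01343012,  0.01838062, -0.05672839]), 'gripper_width': 0.0853727682348137}
top {'K': array([[441.22320078,   0.        , 319.00149514],
       [  0.        , 441.22320078, 204.45385504],
       [  0.        ,   0.        ,   1.        ]]), 'origin': array([ 0.22972156, -0.01461247,  1.29423433]), 'rotation': array([-0.69400044, -0.06338099,  0.06025855,  0.71464337])}
pot_1_mid [(0.8, [247, 208])]
dropper_1_mid [(0.61, [432, 222])]
cup_mid [(0.76, [387, 206])]
yellow_tray [(0.93, [466, 130]), (0.9, [169, 134]), (0.89, [311, 148]), (0.73, [217, 270]), (0.57, [424, 287])]
blue_tray []
grey_tray [(0.64, [240, 160])]
buffer_mid [(0.61, [287, 204]), (0.49, [199, 219])]
beaker_mid [(0.78, [164, 190])]
side {'K': array([[465.49237322,   0.        , 319.12483608],
       [  0.        , 465.49237322, 195.36673938],
       [  0.        ,   0.        ,   1.        ]]), 'origin': array([0.32553986, 0.99091659, 0.83696836]), 'rotation': array([-0.06326798, -0.01852061,  0.4446809 ,  0.89325979])}
pot_1_mid [(0.82, [304, 259])]
dropper_1_mid [(0.72, [347, 150])]
cup_mid [(0.58, [327, 163])]
yellow_tray [(0.96, [251, 213]), (0.95, [380, 311]), (0.85, [272, 128]), (0.66, [400, 166]), (0.59, [174, 342])]
blue_tray [(0.76, [272, 166])]
grey_tray [(0.91, [235, 269])]
buffer_mid [(0.83, [309, 232])]
beaker_mid [(0.85, [255, 338])]
```

View pics/top0.png

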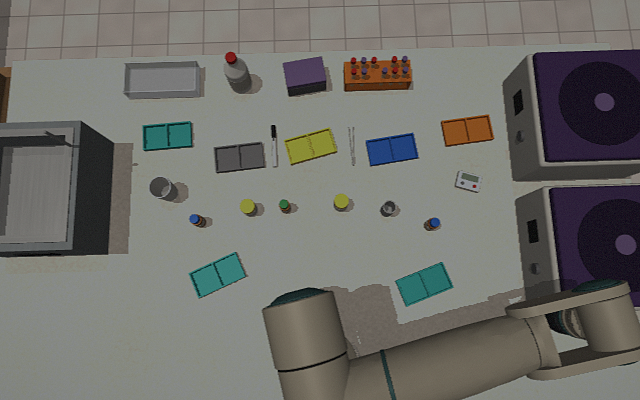

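View pics/side0.png

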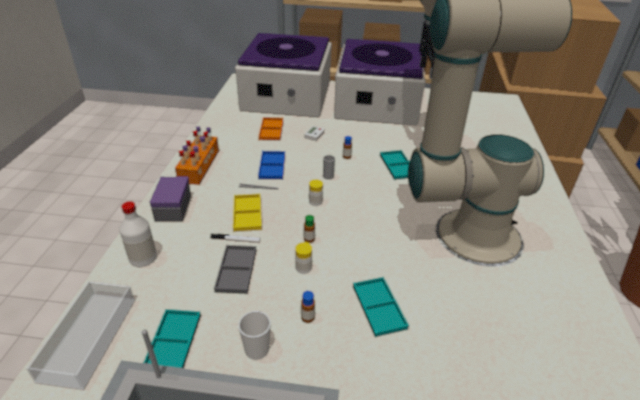

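```bash
cat > h.py <<'E'
import numpy as np, cv2
from plant import env
from scipy.spatial.transform import Rotation as R
def rot(q): return R.from_quat(np.r_[q[1:],q[0]])
def world(i,px,z,fish=False):
    K=i["K"]; a=(px[0]-K[0,2])/K[0,0]; b=(px[1]-K[1,2])/K[1,1]; c=1.
    if fish:
        r=np.hypot(a,b)+1e-12; a,b,c=a/r*np.sin(r),b/r*np.sin(r),np.cos(r)
    d=rot(i["rotation"]).apply([a,-b,-c]); o=np.array(i["origin"])
    return o+d*(z-o[2])/d[2]
HSV={"yellow":((20,120,80),(35,255,255)),"blue":((105,150,60),(125,255,255)),"green":((50,120,40),(75,255,255))}
def blobs(im,col,mn=15):
    m=cv2.inRange(cv2.cvtColor(im,cv2.COLOR_BGR2HSV),*HSV[col])
    n,l,s,c=cv2.connectedComponentsWithStats(m)
    return [(s[k,4],c[k],(l==k).astype(np.uint8)) for k in range(1,n) if s[k,4]>=mn]
E
python3 - <<'E'
from h import *
s=env.state(); r=rot(s["orientation"]).as_matrix(); print(r.round(3))
for n in("top","side"):
    im=cv2.imread(f"pics/{n}0.png"); i=env.camera_info(n)
    for col,h in(("yellow",.062),("blue",.068),("green",.068)):
        for a,c,m in blobs(im,col):
            if a>350:
                q=cv2.boxPoints(cv2.minAreaRect(cv2.findNonZero(m))); w=np.array([world(i,p,.014)[:2] for p in q])
                print(n,col,"TRAY",a,w.mean(0).round(3),w.round(3).tolist())
            else: print(n,col,a,c.round(1),world(i,c,h).round(3))
    for l,px,z in(("cup",(388,206),.060),("beaker",(163,186),.085)) if n=="top" else (("cup",(329,159),.068),("beaker",(255,322),.085)): print(n,l,world(i,px,z).round(3))
i=env.camera_info("top"); 
for p in((215,147),(265,143),(216,172),(266,167)): print("grey",world(i,p,.014).round(3))
E
```

```text
[[-0.958  0.     0.288]
 [-0.288 -0.    -0.958]
 [ 0.    -1.     0.   ]]
top yellow TRAY 1147 [0.639 0.01 ] [[0.658, 0.09], [0.696, -0.051], [0.619, -0.069], [0.583, 0.07]]
top yellow 164 [340.8 200.6] [ 0.457 -0.075  0.062]
top yellow 167 [246.9 205.6] [0.45  0.192 0.062]
top blue TRAY 1162 [ 0.621 -0.235] [[0.649, -0.158], [0.67, -0.304], [0.592, -0.312], [0.572, -0.167]]
top blue 60 [193.8 218.3] [0.418 0.341 0.068]
top blue 62 [434.4 222. ] [ 0.387 -0.333  0.068]
top green 56 [283.6 203.6] [0.452 0.088 0.068]
top cup [ 0.438 -0.208  0.06 ]
top beaker [0.509 0.424 0.085]
side yellow 132 [315.6 185.3] [ 0.456 -0.071  0.062]
side yellow TRAY 970 [0.638 0.016] [[0.7, -0.049], [0.62, -0.069], [0.58, 0.084], [0.652, 0.1]]
side yellow 227 [303.4 249.9] [0.449 0.194 0.062]
side blue 30 [347.7 139.9] [ 0.386 -0.329  0.068]
side blue TRAY 574 [ 0.621 -0.229] [[0.675, -0.293], [0.597, -0.306], [0.569, -0.164], [0.642, -0.152]]
side blue 102 [307.8 297.8] [0.417 0.342 0.068]
side green 66 [309.  220.5] [0.451 0.092 0.068]
side cup [ 0.433 -0.205  0.068]
side beaker [0.508 0.432 0.085]
grey [0.642 0.297 0.014]
grey [0.65  0.146 0.014]
grey [0.564 0.293 0.014]
grey [0.575 0.143 0.014]
```

{"api": "jog_arm", "payload": {"deltas": "30.5 43 -5 0 0 73.3 0;30.5 43 -5 0 0 73.3 0;30.5 43 -5 0 0 73.3 0;30.5 43 -5 0 0 73.3 0;30.5 43 -5 0 0 73.3 0;30.5 43 -5 0 0 73.3 0;30.5 43 -5 0 0 73.3 0;30.5 43 -5 0 0 73.3 0;30.5 43 -5 0 0 73.3 0;30.5 43 -5 0 0 73.3 0;30.5 43 -5 0 0 73.3 0;30.5 43 -5 0 0 73.3 0;30.5 43 -5 0 0 73.3 0;30.5 43 -5 0 0 73.3 0;30.5 43 -5 0 0 73.3 0;30.5 43 -5 0 0 73.3 0"}}

```text
t: 2.5
ee_pos: [0.4558, -0.0736, 0.1816]
orientation: [-0.5, 0.5, -0.5, 0.5]
contact_force: [0.4, -0.1, -0.5]
gripper_width: 0.0856
```

```bash
cat > w.py <<'E'
from h import *
import sys
s=env.state(); i=env.camera_info("wrist"); im=env.get_image("wrist"); cv2.imwrite(f"pics/w{sys.argv[1]}.png",im)
print(s["ee_pos"].round(4), i["origin"].round(3), rot(i["rotation"]).as_matrix()[:,2].round(2), s["gripper_width"])
for col,h in(("yellow",.068),("blue",.076),("green",.076)):
    for a,c,m in blobs(im,col,40): print(col,a,c.round(),world(i,c,h,True).round(3), world(i,c,.014,True).round(3))
for l in sys.argv[2:]:
    print(l,[(round(d["score"],2),[round(v) for v in d["point"]],world(i,d["point"],{"p":.034,"c":.035,"d":.038}.get(l[0],0) if "tray" not in l else 0,True).round(3)) for d in env.pinpoint(l,"wrist")])
E
python3 w.py 1 pot_1_mid yellow_tray
```

```text
[ 0.4558 -0.0736  0.1816] [0.456 0.005 0.323] [-0.    0.31  0.95] 0.085620729935742
yellow 7198 [483. 107.] [0.601 0.01  0.068] [0.632 0.011 0.014]
yellow 1742 [321. 195.] [ 0.457 -0.073  0.068] [ 0.457 -0.089  0.014]
blue 1255 [457. 268.] [ 0.592 -0.146  0.076] [ 0.626 -0.184  0.014]
blue 120 [ 29. 362.] [-0.137 -0.42   0.076] [-0.286 -0.526  0.014]
green 516 [314.   9.] [0.451 0.083 0.076] [0.45  0.103 0.014]
pot_1_mid []
yellow_tray [(0.62, [481, 110], array([0.637, 0.007, 0.   ])), (0.61, [437, 392], array([ 0.662, -0.457,  0.   ]))]
```

View pics/w1.png

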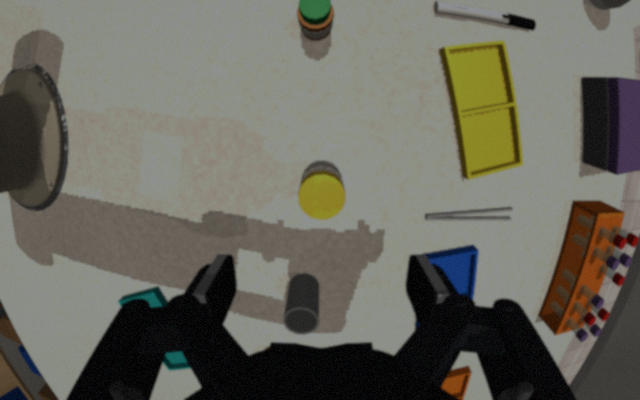

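{"api": "jog_arm", "payload": {"deltas": "0.1 0 -4 0 0 0 0;0.1 0 -8 0 0 0 0;0.1 0 -11 0 0 0 0;0.1 0 -13 0 0 0 0;0.1 0 -15 0 0 0 0;0.1 0 -16 0 0 0 0;0.1 0 -16 0 0 0 0;0.1 0 -16 0 0 0 1;0.1 0 -16 0 0 0 1;0.1 0 -16 0 0 0 1;0.1 0 -16 0 0 0 1;0.1 0 -16 0 0 0 1;0.1 0 -16 0 0 0 1;0.1 0 -16 0 0 0 1;0.1 0 -16 0 0 0 1;0.1 0 -16 0 0 0 1;0.1 0 -16 0 0 0 1;0.1 0 -16 0 0 0 1"}}

```text
t: 4.45
ee_pos: [0.4578, -0.0734, 0.0227]
orientation: [-0.5, 0.499, -0.499, 0.501]
contact_force: [-0.1, 0.6, 6.5]
gripper_width: 0.0407
```

{"api": "jog_arm", "payload": {"deltas": "0 0 4 0 0 0 1;0 0 8 0 0 0 1;0 0 11 0 0 0 1;3 1 12 0 0 3 1;7 2 12 0 0 6 1;11 3 12 0 0 9 1;15 4 12 0 0 12 1;18 5 12 0 0 15 1;19 5.1 12 0 0 15 1;19 5.1 12 0 0 15 1;19 5.1 10 0 0 15 1;19 5.1 7 0 0 15 1;19 5.1 5 0 0 15 1;19 5.1 3 0 0 15 1;19 5.1 3 0 0 15 1"}}

```text
t: 5.95
ee_pos: [0.645, -0.0226, 0.0492]
orientation: [-0.56, 0.561, -0.432, 0.429]
contact_force: [-0.2, -0.4, -1.0]
gripper_width: 0.0406
```

{"api": "jog_arm", "payload": {"deltas": "0.3 0 -0.8 0 0 0 1;0.3 0 -1.5 0 0 0 1;0.3 0 -1.9 0 0 0 1;0.3 0 -2.1 0 0 0 1;0.3 0 -2.2 0 0 0 1;0.3 0 -2.3 0 0 0 1;0.3 0 -2.3 0 0 0 1;0.3 0 -2.3 0 0 0 1"}}

```text
t: 6.75
ee_pos: [0.6483, -0.0226, 0.0268]
orientation: [-0.56, 0.561, -0.432, 0.43]
contact_force: [-1.6, -0.1, 2.3]
gripper_width: 0.0408
```

{"api": "jog_arm", "payload": {"deltas": "0 0 0 0 0 0 0.4;0 0 0 0 0 0 0.2;0 0 0 0 0 0 0.2;0 0 0 0 0 0 0.2;0 0 1 0 0 0 0.2;0 0 4 0 0 0 0.2;0 0 8 0 0 0 0;0 0 12 0 0 0 0;0 0 15 0 0 -3 0;-4 4 15 0 0 -6 0;-8 8 15 0 0 -9 0;-12 12 15 0 0 -12 0;-16 16 15 0 0 -15 0;-19 20 15 0 0 -15 0;-19.8 21.6 15 0 0 -15 0;-19.8 21.6 15 0 0 -15 0"}}

```text
t: 8.35
ee_pos: [0.4479, 0.1969, 0.1781]
orientation: [0.501, -0.501, 0.5, -0.498]
contact_force: [-0.4, -0.7, 0.7]
gripper_width: 0.0854
```

```bash
python3 w.py 2 | cut -c1-200;python3 - <<'E'
from h import *
cv2.imwrite("pics/top2.png",cv2.resize(env.get_image("top")[110:240,130:470],None,fx=2.3,fy=2.3,interpolation=cv2.INTER_CUBIC))
E
```

```text
[0.4479 0.1969 0.1781] [0.448 0.275 0.32 ] [0.   0.3  0.95] 0.08539352347550866
yellow 1793 [323. 200.] [0.45  0.195 0.068] [0.45  0.177 0.014]
yellow 1026 [470. 282.] [0.606 0.105 0.068] [0.639 0.068 0.014]
yellow 300 [471. 364.] [ 0.644 -0.028  0.068] [ 0.686 -0.093  0.014]
blue 698 [282.  27.] [0.418 0.338 0.076] [0.41  0.354 0.014]
green 369 [324. 305.] [0.452 0.09  0.076] [0.452 0.044 0.014]
```

View pics/w2.png

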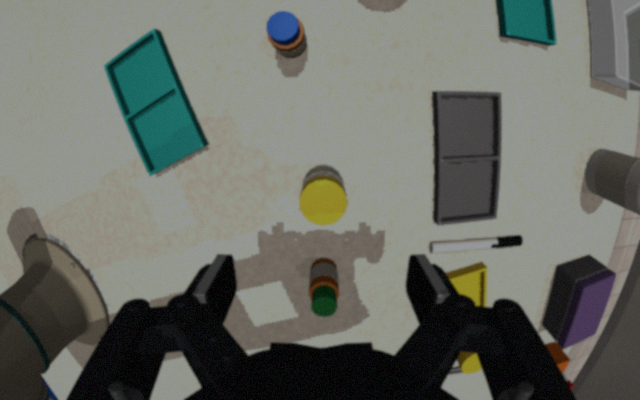

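{"api": "jog_arm", "payload": {"deltas": "0.2 -0.3 -4 0 0 0 0;0.2 -0.3 -8 0 0 0 0;0.2 -0.3 -11 0 0 0 0;0.2 -0.3 -13 0 0 0 0;0.2 -0.3 -15 0 0 0 0;0.2 -0.3 -15.6 0 0 0 0;0.2 -0.3 -15.6 0 0 0 0;0.2 -0.3 -15.6 0 0 0 1;0.2 -0.3 -15.6 0 0 0 1;0.2 -0.3 -15.6 0 0 0 1;0.2 -0.3 -15.6 0 0 0 1;0.2 -0.3 -15.6 0 0 0 1;0.2 -0.3 -15.6 0 0 0 1;0.2 -0.3 -15.6 0 0 0 1;0.2 -0.3 -15.6 0 0 0 1;0.2 -0.3 -15.6 0 0 0 1;0.2 -0.3 -15.6 0 0 0 1"}}

```text
t: 10.15
ee_pos: [0.4529, 0.1913, 0.023]
orientation: [0.501, -0.5, 0.5, -0.499]
contact_force: [-1.3, -0.9, 6.1]
gripper_width: 0.0411
```

{"api": "jog_arm", "payload": {"deltas": "0 0 4 0 0 0 1;0 0 8 0 0 0 1;0 0 12 0 0 0 1;3 -2 12 0 0 3 1;7 -5 12 0 0 6 1;11 -8 12 0 0 9 1;14 -11 12 0 0 12 1;17 -14 12 0 0 15 1;17.7 -14.6 12 0 0 15 1;17.7 -14.6 12 0 0 15 1;17.7 -14.6 12 0 0 15 1;17.7 -14.6 10 0 0 15 1;17.7 -14.6 7 0 0 15 1;17.7 -14.6 5 0 0 15 1;17.7 -14.6 3 0 0 15 1;17.7 -14.6 3 0 0 15 1;17.7 -14.6 3 0 0 15 1"}}

```text
t: 11.85
ee_pos: [0.6295, 0.0464, 0.0537]
orientation: [0.562, -0.561, 0.43, -0.429]
contact_force: [-0.3, -0.2, -0.3]
gripper_width: 0.041
```

{"api": "jog_arm", "payload": {"deltas": "0 0 -0.8 0 0 0 1;0 0 -1.5 0 0 0 1;0 0 -2 0 0 0 1;0 0 -2.3 0 0 0 1;0 0 -2.5 0 0 0 1;0 0 -2.7 0 0 0 1;0 0 -2.7 0 0 0 1;0 0 -2.7 0 0 0 1"}}

```text
t: 12.65
ee_pos: [0.6297, 0.0463, 0.0271]
orientation: [0.562, -0.561, 0.43, -0.43]
contact_force: [-0.0, 0.6, 1.6]
gripper_width: 0.0411
```

{"api": "jog_arm", "payload": {"deltas": "0 0 0 0 0 0 0.4;0 0 0 0 0 0 0.2;0 0 0 0 0 0 0.2;0 0 0 0 0 0 0.2;0 0 1 0 0 0 0.2;0 0 4 0 0 0 0.2;0 0 8 0 0 0 0;0 0 12 0 0 0 0;0 0 15 0 0 -3 0;-4 5 15 0 0 -6 0;-8 10 15 0 0 -9 0;-11 15 15 0 0 -12 0;-14 20 15 0 0 -15 0;-18 25 15 0 0 -15 0;-21.3 29.5 15 0 0 -15 0;-21.3 29.5 15 0 0 -15 0;-21.3 29.5 15 0 0 -15 0;-21.3 29.5 15 0 0 -15 0"}}

```text
t: 14.45
ee_pos: [0.4156, 0.3428, 0.1779]
orientation: [0.503, -0.5, 0.499, -0.498]
contact_force: [0.3, -0.5, -0.5]
gripper_width: 0.0857
```

```bash
python3 w.py 3; python3 - <<'E'
from h import *
cv2.imwrite("pics/top3.png",cv2.resize(env.get_image("top")[110:240,130:470],None,fx=2.3,fy=2.3,interpolation=cv2.INTER_CUBIC))
E
```

```text
[0.4156 0.3428 0.1779] [0.415 0.421 0.32 ] [-0.    0.3   0.95] 0.08570503677013144
yellow 138 [468. 358.] [0.606 0.13  0.068] [0.646 0.068 0.014]
yellow 53 [475. 365.] [0.622 0.113 0.068] [0.667 0.047 0.014]
yellow 336 [468. 390.] [0.63  0.055 0.068] [ 0.676 -0.024  0.014]
blue 692 [322. 201.] [0.417 0.342 0.076] [0.418 0.322 0.014]
```

View pics/top3.png

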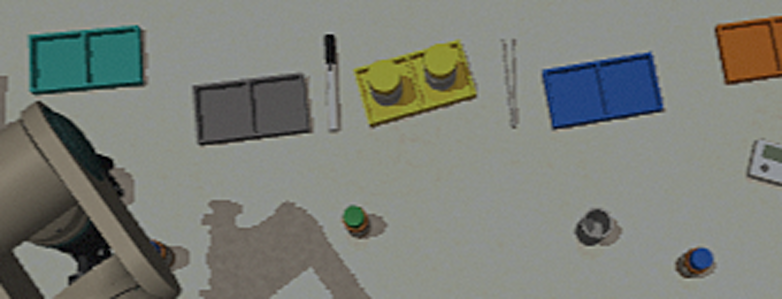

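{"api": "jog_arm", "payload": {"deltas": "0.1 0 -4 0 0 0 0;0.1 0 -8 0 0 0 0;0.1 0 -11 0 0 0 0;0.1 0 -13 0 0 0 0;0.1 0 -15 0 0 0 0;0.1 0 -16 0 0 0 0;0.1 0 -16 0 0 0 0;0.1 0 -16 0 0 0 1;0.1 0 -16 0 0 0 1;0.1 0 -16 0 0 0 1;0.1 0 -16 0 0 0 1;0.1 0 -16 0 0 0 1;0.1 0 -16 0 0 0 1;0.1 0 -16 0 0 0 1;0.1 0 -16 0 0 0 1;0.1 0 -16 0 0 0 1;0.1 0 -16 0 0 0 1;0.1 0 -16 0 0 0 1"}}

```text
t: 16.35
ee_pos: [0.4188, 0.3413, 0.0186]
orientation: [0.502, -0.499, 0.499, -0.5]
contact_force: [-0.6, 0.2, 6.2]
gripper_width: 0.0308
```

{"api": "jog_arm", "payload": {"deltas": "0 0 4 0 0 0 1;0 0 8 0 0 0 1;0 0 12 0 0 0 1;1 -3 14 0 0 0 1;3 -7 14 0 0 1 1;4 -11 14 0 0 2 1;5.5 -15 14 0 0 3 1;7 -19 14 0 0 4 1;8.5 -23 14 0 0 5 1;10 -27 14 0 0 6 1;11.5 -31 14 0 0 7 1;13 -35 14 0 0 8 1;14.5 -40 14 0 0 8 1;16 -44 14 0 0 8 1;17.5 -48 14 0 0 8 1;19 -52 14 0 0 8 1;19.7 -53.9 14 0 0 8 1;19.7 -53.9 14 0 0 8 1;19.7 -53.9 14 0 0 8 1"}}

```text
t: 18.25
ee_pos: [0.6155, -0.1974, 0.1578]
orientation: [0.536, -0.533, 0.464, -0.463]
contact_force: [-0.2, 0.5, -0.7]
gripper_width: 0.0309
```

{"api": "jog_arm", "payload": {"deltas": "0 0 -4 0 0 0 1;0 0 -7 0 0 0 1;0 0 -9 0 0 0 1;0 0 -11 0 0 0 1;0 0 -12 0 0 0 1;0 0 -12.5 0 0 0 1;0 0 -12.8 0 0 0 1;0 0 -13.1 0 0 0 1;0 0 -13.3 0 0 0 1;0 0 -13.5 0 0 0 1;0 0 -13.5 0 0 0 1;0 0 -13.5 0 0 0 1"}}

```text
t: 19.45
ee_pos: [0.6156, -0.1975, 0.023]
orientation: [0.536, -0.532, 0.464, -0.463]
contact_force: [-0.9, 0.5, -0.8]
gripper_width: 0.0308
```

{"api": "jog_arm", "payload": {"deltas": "0 0 -0.05 0 0 0 1;0 0 -0.1 0 0 0 1;0 0 -0.1 0 0 0 1"}}

```text
t: 19.75
ee_pos: [0.6157, -0.1976, 0.0226]
orientation: [0.536, -0.532, 0.464, -0.463]
contact_force: [-1.7, 0.6, 4.2]
gripper_width: 0.0306
```

Contact; release and go to the right dropper.

{"api": "jog_arm", "payload": {"deltas": "0 0 0 0 0 0 0.5;0 0 0 0 0 0 0.3;0 0 0 0 0 0 0.2;0 0 0 0 0 0 0.2;0 0 1 0 0 0 0.2;0 0 4 0 0 0 0.2;0 0 8 0 0 0 0;0 0 12 0 0 0 0;0 0 15 0 0 -3 0;-4 -2 15 0 0 -6 0;-8 -4 15 0 0 -8 0;-12 -7 15 0 0 -8 0;-16 -10 15 0 0 -8 0;-20 -12 15 0 0 -8 0;-23 -13.3 15 0 0 -8 0;-23 -13.3 15 0 0 -8 0;-23 -13.3 15 0 0 -8 0;-23 -13.3 15 0 0 -8 0"}}

```text
t: 21.55
ee_pos: [0.3865, -0.3302, 0.1731]
orientation: [0.503, -0.499, 0.499, -0.499]
contact_force: [0.2, 0.6, 0.2]
gripper_width: 0.0856
```

```bash
python3 w.py 4 cup_mid
```

```text
[ 0.3865 -0.3302  0.1731] [ 0.386 -0.253  0.315] [-0.    0.3   0.95] 0.0855505144870533
blue 4956 [522. 111.] [ 0.565 -0.245  0.076] [ 0.611 -0.243  0.014]
blue 336 [563.  70.] [ 0.617 -0.199  0.076] [ 0.676 -0.185  0.014]
blue 744 [320. 203.] [ 0.387 -0.331  0.076] [ 0.387 -0.351  0.014]
blue 304 [ 18. 336.] [-0.159 -0.587  0.076] [-0.3   -0.674  0.014]
cup_mid [(0.74, [377, 60], array([ 0.437, -0.21 ,  0.035]))]
```

View pics/w4.png

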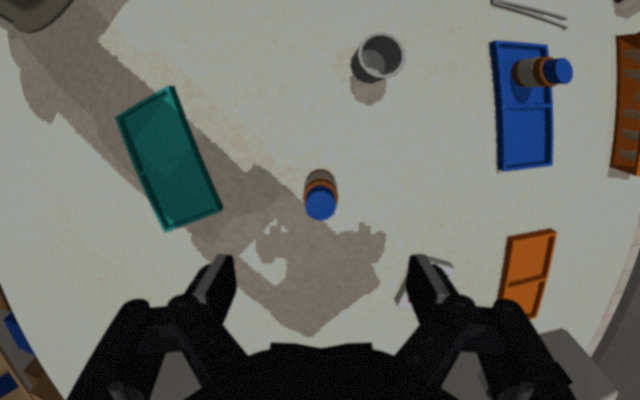

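{"api": "jog_arm", "payload": {"deltas": "0 0 -4 0 0 0 0;0 0 -8 0 0 0 0;0 0 -11 0 0 0 0;0 0 -13 0 0 0 0;0 0 -14.5 0 0 0 0;0 0 -15.5 0 0 0 0;0 0 -15.5 0 0 0 0;0 0 -15.5 0 0 0 1;0 0 -15.5 0 0 0 1;0 0 -15.5 0 0 0 1;0 0 -15.5 0 0 0 1;0 0 -15.5 0 0 0 1;0 0 -15.5 0 0 0 1;0 0 -15.5 0 0 0 1;0 0 -15.5 0 0 0 1;0 0 -15.5 0 0 0 1;0 0 -15.5 0 0 0 1;0 0 -15.5 0 0 0 1"}}

```text
t: 23.45
ee_pos: [0.3871, -0.3306, 0.0187]
orientation: [0.503, -0.499, 0.499, -0.5]
contact_force: [-0.8, -0.1, 5.6]
gripper_width: 0.0305
```

{"api": "jog_arm", "payload": {"deltas": "0 0 4 0 0 0 1;0 0 8 0 0 0 1;0 0 12 0 0 0 1;3 1 13 0 0 0 1;7 2 13 0 0 2 1;11 3 13 0 0 4 1;15 4 13 0 0 6 1;19 5 13 0 0 8 1;22 6 13 0 0 8 1;23.9 6.3 13 0 0 8 1;23.9 6.3 13 0 0 8 1;23.9 6.3 13 0 0 8 1;23.9 6.3 10 0 0 8 1;23.9 6.3 7 0 0 8 1;23.9 6.3 5 0 0 8 1;23.9 6.3 3 0 0 8 1;23.9 6.3 2 0 0 8 1;23.9 6.3 2 0 0 8 1"}}

```text
t: 25.25
ee_pos: [0.6246, -0.2676, 0.037]
orientation: [0.536, -0.533, 0.464, -0.462]
contact_force: [0.7, -0.3, -0.5]
gripper_width: 0.0307
```

{"api": "jog_arm", "payload": {"deltas": "0 0 -0.4 0 0 0 1;0 0 -0.8 0 0 0 1;0 0 -1.1 0 0 0 1;0 0 -1.3 0 0 0 1;0 0 -1.4 0 0 0 1;0 0 -1.45 0 0 0 1;0 0 -1.45 0 0 0 1"}}

```text
t: 25.95
ee_pos: [0.6247, -0.2676, 0.0227]
orientation: [0.536, -0.533, 0.464, -0.463]
contact_force: [-0.3, -0.3, -0.4]
gripper_width: 0.0308
```

{"api": "jog_arm", "payload": {"deltas": "0 0 -0.05 0 0 0 1;0 0 -0.08 0 0 0 1;0 0 -0.08 0 0 0 1"}}

```text
t: 26.25
ee_pos: [0.6249, -0.2677, 0.0227]
orientation: [0.536, -0.533, 0.464, -0.463]
contact_force: [-3.0, 1.9, 6.1]
gripper_width: 0.0306
```

{"api": "jog_arm", "payload": {"deltas": "0 0 0 0 0 0 0.5;0 0 0 0 0 0 0.3;0 0 0 0 0 0 0.2;0 0 0 0 0 0 0.2;0 0 1 0 0 0 0.2;0 0 4 0 0 0 0.2;0 0 8 0 0 0 0;0 0 12 0 0 0 0;0 0 15 0 0 -3 0;-4 1 15 0 0 -6 0;-8 2 15 0 0 -8 0;-12 4 15 0 0 -8 0;-16 5 15 0 0 -8 0;-18.9 6.1 15 0 0 -8 0;-18.9 6.1 15 0 0 -8 0;-18.9 6.1 15 0 0 -8 0"}}

```text
t: 27.85
ee_pos: [0.436, -0.2069, 0.1739]
orientation: [0.502, -0.499, 0.499, -0.5]
contact_force: [0.6, 0.2, -0.5]
gripper_width: 0.0853
```

```bash
python3 w.py 5 cup_mid
```

```text
[ 0.436  -0.2069  0.1739] [ 0.436 -0.129  0.316] [-0.01  0.3   0.95] 0.0853282465733268
yellow 1639 [504.  33.] [ 0.599 -0.052  0.068] [ 0.635 -0.035  0.014]
yellow 913 [543.  17.] [ 0.649 -0.025  0.068] [ 0.696 -0.002  0.014]
blue 4717 [476. 200.] [ 0.575 -0.205  0.076] [ 0.612 -0.224  0.014]
blue 382 [505. 260.] [ 0.624 -0.268  0.076] [ 0.673 -0.305  0.014]
blue 140 [ 19. 348.] [-0.137 -0.502  0.076] [-0.286 -0.598  0.014]
cup_mid [(0.91, [320, 191], array([ 0.436, -0.209,  0.035])), (0.72, [524, 22], array([ 0.648, -0.023,  0.035]))]
```

View pics/w5.png

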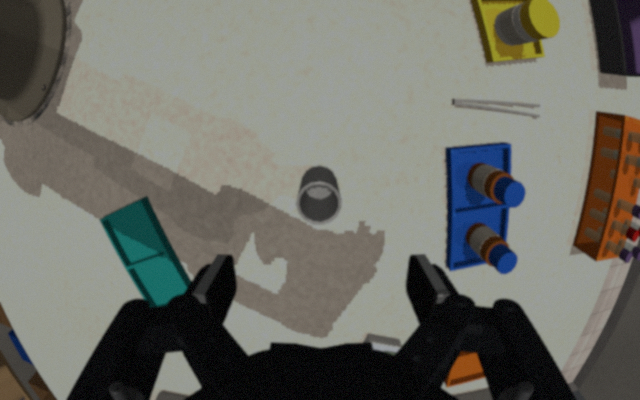

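{"api": "jog_arm", "payload": {"deltas": "0 -0.1 -4 0 0 0 0;0 -0.1 -8 0 0 0 0;0 -0.1 -11 0 0 0 0;0 -0.1 -13 0 0 0 0;0 -0.1 -14.5 0 0 0 0;0 -0.1 -15.3 0 0 0 0;0 -0.1 -15.3 0 0 0 0;0 -0.1 -15.3 0 0 0 1;0 -0.1 -15.3 0 0 0 1;0 -0.1 -15.3 0 0 0 1;0 -0.1 -15.3 0 0 0 1;0 -0.1 -15.3 0 0 0 1;0 -0.1 -15.3 0 0 0 1;0 -0.1 -15.3 0 0 0 1;0 -0.1 -15.3 0 0 0 1;0 -0.1 -15.3 0 0 0 1;0 -0.1 -15.3 0 0 0 1"}}

```text
t: 29.65
ee_pos: [0.4373, -0.2084, 0.0214]
orientation: [0.503, -0.499, 0.498, -0.5]
contact_force: [-0.2, -0.7, 5.6]
gripper_width: 0.0369
```

{"api": "jog_arm", "payload": {"deltas": "0 0 4 0 0 0 1;0 0 8 0 0 0 1;0 0 12 0 0 0 1;1 3 14 0 0 0 1;2 7 14 0 0 1 1;3.5 11 14 0 0 2 1;5 15 14 0 0 3 1;6.5 19 14 0 0 3 1;8 23 14 0 0 3 1;9.5 27 14 0 0 3 1;11 31 14 0 0 3 1;12.5 35 14 0 0 3 1;14 39 14 0 0 3 1;15.5 43 14 0 0 3 1;16.9 46.3 14 0 0 3 1;16.9 46.3 14 0 0 3 1;16.9 46.3 14 0 0 3 1;16.9 46.3 14 0 0 3 1"}}

```text
t: 31.45
ee_pos: [0.6061, 0.2536, 0.1612]
orientation: [0.515, -0.512, 0.485, -0.487]
contact_force: [0.2, -0.9, -0.7]
gripper_width: 0.037
```

```bash
python3 w.py 6 grey_tray
```

```text
[0.6061 0.2536 0.1612] [0.602 0.331 0.303] [-0.02  0.3   0.95] 0.03698925992608496
grey_tray [(0.86, [320, 211], array([0.608, 0.223, 0.   ]))]
```

View pics/w6.png

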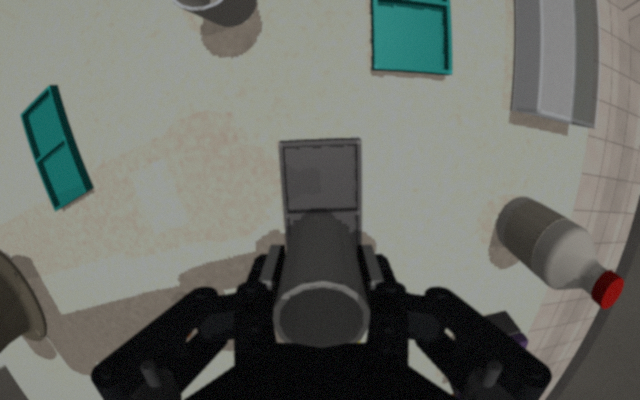

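{"api": "jog_arm", "payload": {"deltas": "0 0.3 -4 0 0 0 1;0 0.3 -7 0 0 0 1;0 0.3 -9 0 0 0 1;0 0.3 -11 0 0 0 1;0 0.3 -12 0 0 0 1;0 0.3 -12.6 0 0 0 1;0 0.3 -13 0 0 0 1;0 0.3 -13.3 0 0 0 1;0 0.3 -13.5 0 0 0 1;0 0.3 -13.6 0 0 0 1;0 0.3 -13.6 0 0 0 1"}}

```text
t: 32.65
ee_pos: [0.6063, 0.2565, 0.026]
orientation: [0.515, -0.511, 0.485, -0.487]
contact_force: [-1.0, -0.2, -0.8]
gripper_width: 0.0368
```

{"api": "jog_arm", "payload": {"deltas": "0 0 -0.06 0 0 0 1;0 0 -0.1 0 0 0 1;0 0 -0.1 0 0 0 1"}}

```text
t: 32.95
ee_pos: [0.6066, 0.2565, 0.0255]
orientation: [0.515, -0.511, 0.485, -0.487]
contact_force: [-0.2, 0.1, 0.9]
gripper_width: 0.0372
```

{"api": "jog_arm", "payload": {"deltas": "0 0 -0.04 0 0 0 1;0 0 -0.04 0 0 0 1;0 0 -0.04 0 0 0 0.4;0 0 -0.04 0 0 0 0.2;0 0 -0.04 0 0 0 0.2;0 0 0 0 0 0 0.2;0 0 1 0 0 0 0.2;0 0 4 0 0 0 0.2;0 0 8 0 0 0 0;0 0 12 0 0 0 0;0 0 17 0 0 0 0;0 0 20 0 0 0 0;-5 0 20 0 0 0 0;-10 0 20 0 0 0 0;-15 0 20 0 0 0 0;-20 0 20 0 0 0 0;-20 0 20 0 0 0 0;-20 0 20 0 0 0 0"}}

```text
t: 34.75
ee_pos: [0.4062, 0.2567, 0.2269]
orientation: [0.517, -0.51, 0.485, -0.488]
contact_force: [0.2, -0.0, -0.2]
gripper_width: 0.0858
```

```bash
python3 - <<'E'
from h import *
a=env.get_image("top")[110:240,130:470]; b=env.get_image("side")[100:380,130:430]
cv2.imwrite("pics/top7.png",cv2.resize(a,None,fx=2.3,fy=2.3,interpolation=cv2.INTER_CUBIC))
cv2.imwrite("pics/side7.png",cv2.resize(b,None,fx=2,fy=2,interpolation=cv2.INTER_CUBIC))
E
```

```text
(no output)
```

View pics/top7.png

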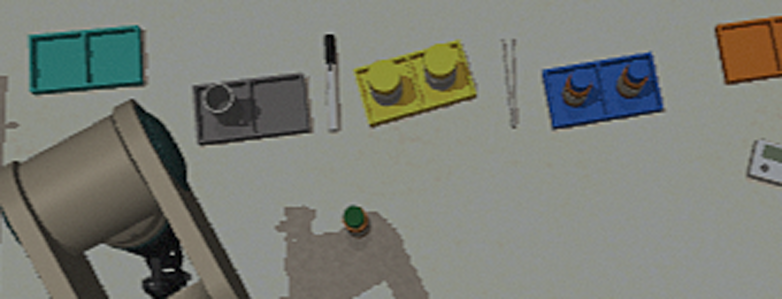

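View pics/side7.png

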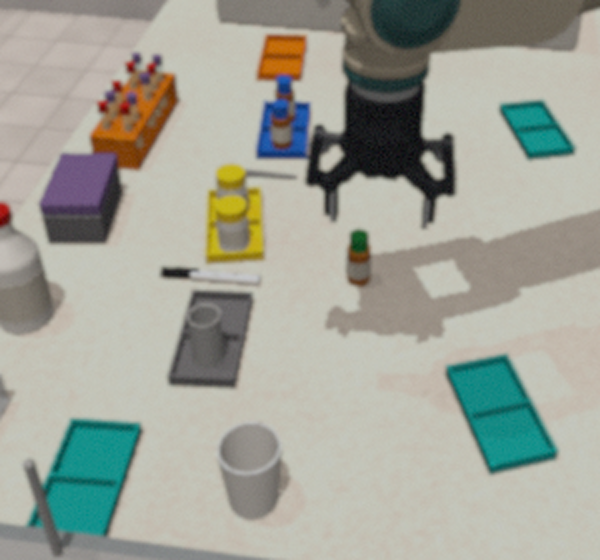

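All five items stand upright in their bays (cup at 220,98, pots at 388,78 and 440,68, droppers at 578,88 and 632,80 in the top crop). The green bottle and beaker haven't moved.

```bash
python3 -c "
from plant import env
print(env.sign_off())"
```

```text
the job is handed in; nothing more can be done
None
```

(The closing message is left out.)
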